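# Let two tins out of the pantry dispenser

### The arm

A 6-joint arm with a two-finger parallel gripper is mounted at the origin on the work surface. World frame = base frame: x ahead of the robot, y to its left, z up, the work surface at z = 0. Lengths are in mm, angles in rad, forces in N, time in s.
With the tool pointing down it reaches from about 350 to 775 mm from the base axis. Payload 7.3 kg.
Tool frame: the origin (TCP) lies at the very end of the fingers, on their centre line; the grasp point (between the pads) lies bot.grip_point_offset behind it (bot.grip_point_offset is the distance from the TCP to the grasp point, in mm); z points along the fingers, y is the line along which they close (so a half turn about z gives the same grasp; the last joint's range is limited). The gripper opens to 92 mm and grips with 3 to 60 N. Pads are 19 mm wide; open, the fingers measure 130 mm over their backs; the gripper's body (75 mm by 190 mm) begins 47 mm behind the grasp point.
Start: joints at [-1.248, 0.342, 1.524, -0, 1.275, -0.146], TCP at [237.228, -468.367, 226.741] pointing down, gripper open.
Joint ranges: [-2.53, 2.53], [-0.77, 2.02], [0.04, 2.7], [-1, 4.14], [0.28, 2.66], [-3.11, 3.11]. Speed limits (rad/s): [2.57, 2.57, 3.14, 3.14, 3.14, 3.14].

### API

Orientations are given as [roll, pitch, yaw] about the fixed x, y, z axes, in that order (R = Rz(yaw) Ry(pitch) Rx(roll)).
In Python, from plant import bot gives the robot as it stands. The module is installed in compiled form; this text tells all that it offers.
- The arm moves only by the tool carry_out, never from a script. Its argument "plan" is a list of rows, each an object of numbers: "tx", "ty", "tz": the shift along the world's x, y, z in mm; "rx", "ry", "rz": the turn, a rotation vector about the world's x, y, z in rad. A call has 1 to 12 rows; each row shifts and turns the commanded pose from where the row before left it; what a row does not reach is not made up. A row lasts 1/10 s, in which the tool goes at most 50 mm and 8.59 degrees, less where a joint would pass 70% of its speed; a pose out of reach is approached as far as the arm can. A call with a gripper value outside its range is refused whole. "gripper" is the closure, from 0 (fully open) to 1 (shut), set as the call begins (left out, the last holds). The fingers move at their own pace and stop on an object; the grip force is fixed at half the most. Time passes only in rows, so rows that do not move let the fingers close. It gives the time, the measured TCP pose, the force, the opening and the grip force at its end, in the units of the state.
- bot.get_obs(): the state, without advancing time (a new reading comes with each control period).
- bot.capture(name): name is "scene" or "top" or "wrist"; returns the picture (384x512x3 uint8, red, green, blue); there is no depth.
- bot.camera_model(name): a dict with "camera_matrix" (3x3 intrinsics, pixels), "dist" ([k1, k2, p1, p2, k3] as OpenCV has them; the pictures are not rectified), "R" (3x3) and "t" (3): a world point X has camera coordinates R X + t. Camera axes: x right, y down, z forward; pixel columns grow to the right and rows downward; lengths in mm; the calibration is good to about 2 mm. A picture is of the moment at which its call begins: read the wrist's pose just before it. camera_model takes no time and is no camera call; for the wrist camera it gives the pose at the moment of the call.
- bot.close_job(): hands the job in; it is judged then, once.
The state is a dict: "time": time; "joint_positions": joint angles; "dq": joint speeds; "tau": joint torques, N m; "tool_pos": TCP position; "tcp_rot": TCP orientation; "contact_force": force on the tool from outside, world axes, zero at the start; "moment": the same for the moment, N m; "grip_width": finger opening in mm; "finger_force": force on a finger pad.
Only numpy, scipy, OpenCV 4.12 (cv2) and the standard library are available. Lean on these libraries where they do the work, as an engineer would, in place of code of your own. Each camera call takes 0.05 s, during which the arm holds its last target. There are 200 camera calls.

### The job

Two tin dispensers stand side by side on the pantry worktop; let exactly two tins, one after the other, out of the wide one (the one with the long tins) into its tray: press the paddle at its uphill end fully down with the fingertips so that the gate at the other end lifts and one tin rolls out, let the paddle come all the way back up so that the next tin rolls down to the gate, then press and let go again for the second tin. Work only that paddle: do not touch or lift any tin or the gate, and leave the narrow dispenser and the things standing around where they are. Finish with the paddle up, the two tins lying in the tray and the next tin waiting behind the shut gate.

Things in the scene. Friction and masses are not known exactly. Their poses are not given: they have to be found in the camera images.
- dispenser_long: the WIDE tin dispenser, white sheet metal with low cheeks, standing on a flat liner 3 mm thick: sloping lane 88 wide inside (108 over the lever bars), tray at its low end (-x), dark paddle at its high end (+x); 400 long in all. Origin: its underside, below the gate. x is level, from tray to paddle; y across; z up. One full press and return of the paddle lets out one tin
- paddle_long (a point): middle of the top of the WIDE dispenser's press paddle, a dark ribbed plate 46 (along x) x 105 (across, y) behind the lane's end wall, 109 mm above the worktop. Moves with the lever; z out of the plate, which rises 0.12 rad to its free end at rest and falls 0.17 rad when down. Press straight down near its middle: 3 to 7 N takes it 32 mm down to a hard stop. Nothing stands over or under it
- rocker_long (a joint): tilt of the WIDE dispenser's rocking lever, rad: 0 at rest (paddle up, gate down), 0.29 fully pressed (paddle 32 mm lower, gate 41 mm higher). Pivot 112 mm from the paddle's middle, 141 mm from the gate. Spring and gate weight bring it back to 0. Above 0.25 the front tin rolls out by itself in about 1 s, while a catch bar raised through the lane floor holds back the next
- gate_long: gate of the WIDE dispenser: dark upright plate across the lane, 105 wide x 44 high x 3 thick, at the other end of the lever. Origin: middle of its lower edge, 22 mm above the lane floor at rest. Raised by the paddle only. When the paddle comes up the gate shuts first, then the catch bar drops and the queue rolls one place down to the gate in about 1 s
- mouth_long (a point): fixed point on the WIDE dispenser's lane floor under the gate, mid-lane, 33 mm above the worktop; axes as the dispenser's. The floor rises 0.122 rad towards +x. Tins behind the gate lie at x > 0 (the front one's centre at 0.024), tins in the tray at x < 0; the tray ends in a 30 mm lip at x = -0.12 and just holds two tins, centres at about x = -0.096 and -0.042
- tin1: long tin, Ø54 x 84 long, about 0.2 kg, plain metal with a paper label, lying across the WIDE dispenser's lane, number 1 from the gate at the start (centre 27 mm up the lane); origin at the tin's centre; y is the tin's own axis (across the lane); x and z turn as it rolls
- tin2: long tin, Ø54 x 84 long, about 0.2 kg, plain metal with a paper label, lying across the WIDE dispenser's lane, number 2 from the gate at the start (centre 81 mm up the lane); origin at the tin's centre; y is the tin's own axis (across the lane); x and z turn as it rolls
- tin3: long tin, Ø54 x 84 long, about 0.2 kg, plain metal with a paper label, lying across the WIDE dispenser's lane, number 3 from the gate at the start (centre 135 mm up the lane); origin at the tin's centre; y is the tin's own axis (across the lane); x and z turn as it rolls
- tin4: long tin, Ø54 x 84 long, about 0.2 kg, plain metal with a paper label, lying across the WIDE dispenser's lane, number 4 from the gate at the start (centre 189 mm up the lane); origin at the tin's centre; y is the tin's own axis (across the lane); x and z turn as it rolls
- paddle_short (a point): middle of the top of the NARROW dispenser's paddle (46 x 67), not to be used. The narrow dispenser is the same device for shorter tins, 50 wide inside the lane, 70 over the lever bars; it stands beside the wide one, on either side of it, 170 mm between centre lines, facing the same way
- rocker_short (a joint): tilt of the NARROW dispenser's rocking lever, rad: 0 at rest, 0.29 fully pressed. To be left at rest
- short_tin1: short tin, Ø54 x 46 long, in the NARROW dispenser, number 1 from its gate; origin at the tin's centre; y is the tin's own axis (across the lane); x and z turn as it rolls
- short_tin2: short tin, Ø54 x 46 long, in the NARROW dispenser, number 2 from its gate; origin at the tin's centre; y is the tin's own axis (across the lane); x and z turn as it rolls
- short_tin3: short tin, Ø54 x 46 long, in the NARROW dispenser, number 3 from its gate; origin at the tin's centre; y is the tin's own axis (across the lane); x and z turn as it rolls
- spice_jar: bystander, to be left where it stands: small spice jar, Ø38 x 85 high, glass with a dark cap, standing between the two dispensers; origin at the centre of its underside, z up
- herb_jar: bystander, to be left where it stands: small herb jar like the spice jar, Ø38 x 85 high, standing between the two dispensers; origin at the centre of its underside, z up
- bean_jar: bystander, to be left where it stands: glass storage jar, Ø90 x 150 high; origin at the centre of its underside, z up
- pepper_mill: bystander, to be left where it stands: turned wooden pepper mill, Ø56 x 165 high; origin at the centre of its underside, z up
- oil_bottle: bystander, to be left where it stands: oil bottle, Ø66 x 230 high; origin at the centre of its underside, z up
- pasta_box: bystander, to be left where it stands: carton, 62 x 155 x 200 high; origin at the centre of its underside, z up
- mug: bystander, to be left where it stands: white mug, Ø82 x 95 high, with a handle; origin at the centre of its underside, z up
Not all that is in view belongs to the job. What is shaped like the tin3 but green is not meant. What is shaped like the tin4 but yellow is not meant.

How it is judged (in metres and radians):
On the way, in this order (a step that is already met when the one before it is completed fails the run):
1. the first long tin has rolled out past the gate into the tray and the second is held back (x of tin1 in the frame of mouth_long below -0.03 m and x of tin2 in the frame of mouth_long above 0.03 m), for 0.1 s.
2. the paddle is back up and the second tin has rolled down to the shut gate (value of joint rocker_long below 0.04 rad and x of tin2 in the frame of mouth_long between 0.01 and 0.04 m), for 0.1 s.
3. the second long tin has rolled out past the gate into the tray and the third is held back (x of tin2 in the frame of mouth_long below -0.025 m and x of tin3 in the frame of mouth_long above 0.03 m), for 0.1 s.
At the end, for the whole second after the job is handed in: The first two long tins lie in the tray (centres 25 to 115 mm before the gate, within 20 mm of the lane's middle, on its floor), the third against the shut gate (centre 10 to 40 mm behind it), the fourth just behind; all at rest; the lever is back up (under 0.04 rad) (x of tin1 in the frame of mouth_long between -0.115 and -0.025 m and y of tin1 in the frame of mouth_long between -0.02 and 0.02 m and z of each of tin1, tin2 in the frame of mouth_long below 0.04 m and x of tin2 in the frame of mouth_long between -0.115 and -0.025 m and y of tin2 in the frame of mouth_long between -0.02 and 0.02 m and x of tin3 in the frame of mouth_long between 0.01 and 0.04 m and x of tin4 in the frame of mouth_long between 0.05 and 0.1 m and value of joint rocker_long below 0.04 rad and linear speed of each of tin1, tin2, tin3, tin4 below 0.03 m/s); the robot touches nothing.
It fails at once if the robot touches a tin (in either dispenser) or the gate instead of working the paddle (contact force between the arm and tin1 above 0.5 N or contact force between the arm and tin2 above 0.5 N or contact force between the arm and tin3 above 0.5 N or contact force between the arm and tin4 above 0.5 N or contact force between the arm and short_tin1 above 0.5 N or contact force between the arm and short_tin2 above 0.5 N or contact force between the arm and short_tin3 above 0.5 N or contact force between the arm and gate_long above 0.5 N).
It fails at once if a tin is lifted out of its lane or tray (height (world z) of any of tin1, tin2, tin3, tin4, short_tin1, short_tin2, short_tin3 above 0.125 m).
It fails at once if a third long tin gets out (x of tin3 in the frame of mouth_long below 0 m).
It fails at once if the narrow dispenser's paddle is pressed (value of joint rocker_short above 0.06 rad).
It fails at once if something standing around is moved by more than 30 mm or tipped over (angle between any of spice_jar, herb_jar, bean_jar, pepper_mill, oil_bottle, pasta_box, mug's own z axis and vertical above 0.5 rad or distance of any of spice_jar, herb_jar, bean_jar, pepper_mill, oil_bottle, pasta_box, mug from where it was at the start of the episode above 0.03 m).
It also fails if it takes over 38 s, if anything falls off the work surface, if the arm or the gripper's body presses on something with over 40 N, if the wrist force passes 120 N, or if a joint passes its speed limit or range.

## Working session

There is one attempt and no reset: what is moved stays moved. The work goes in short steps, Python scripts to look and compute and a tool call to move; the robot and the scene stay as the last step left them, time stands still between calls to the robot, and variables do not carry over. Pictures are saved under pics/ and viewed, at most 10 in all, crops included, and the job is handed in when it is done.

Besides the shell and the picture viewer there is one more tool, called after "Emit:" as name([rows], argument=value, ...), one row to a line, values as JSON. carry_out: Moves the arm, as the interface text tells. Its arguments: {"type":"object","properties":{"plan":{"type":"array"},"gripper":{"type":"number"}},"required":["plan"]}

```bash
mkdir -p pics
python3 - <<'E'
from plant import bot
import cv2
for n in("scene","top"):
    cv2.imwrite(f"pics/{n}0.png",cv2.resize(bot.capture(n)[:,:,::-1],(800,600),interpolation=cv2.INTER_CUBIC))
    m=bot.camera_model(n);print(n,m["camera_matrix"],m["dist"],m["R"],m["t"])
o=bot.get_obs();print(o["time"],o["tool_pos"],o["tcp_rot"],o["contact_force"],bot.grip_point_offset)
E
```

```text
scene [[412.17758627   0.         258.96318276]
 [  0.         412.17758627 196.12489148]
 [  0.           0.           1.        ]] [0.02434019 0.         0.         0.         0.        ] [[ 5.84556036e-01  8.11353087e-01  6.39856270e-04]
 [ 4.96728161e-01 -3.57254250e-01 -7.90968100e-01]
 [-6.41525818e-01  4.62683012e-01 -6.11857055e-01]] [-259.84975781 -150.75597322 1546.66702936]
top [[381.86229132   0.         254.26460519]
 [  0.         381.86229132 194.16412963]
 [  0.           0.           1.        ]] [0.03386333 0.         0.         0.         0.        ] [[-0.02738616 -0.99960938  0.00557567]
 [-0.98719382  0.02616826 -0.15736449]
 [ 0.15715711 -0.00981388 -0.98752485]] [  -6.67077758  436.78523958 1385.41751916]
0.1 [ 237.08529731 -467.9993687   226.11226373] [-3.14020065e+00 -1.89960490e-04  4.68788202e-01] [ 1.06187904  0.21297012 -0.79709341] 18.8
```

View pics/scene0.png

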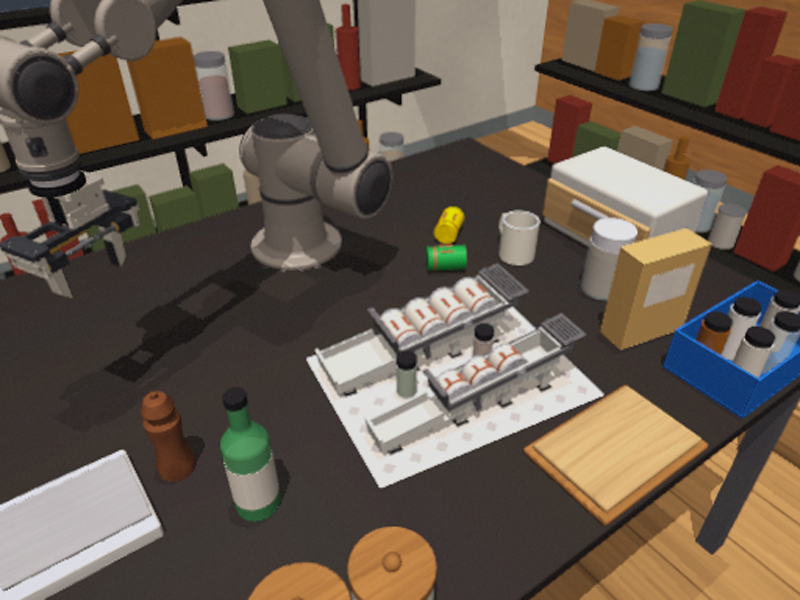

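View pics/top0.png

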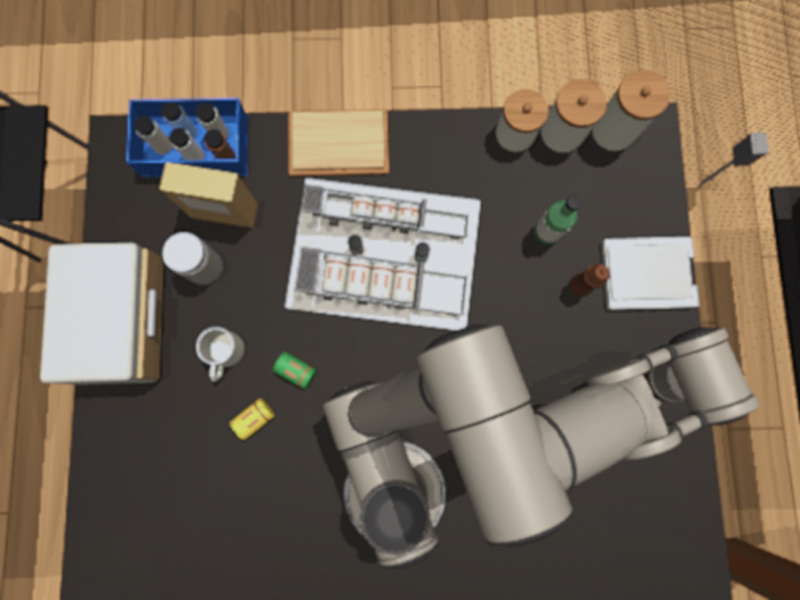

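The wide dispenser is the one nearer the robot. Its paddle is at about (310,270) in the top view and (500,283) in the scene view, at the +y end. I'll enlarge both.

Run:
```python
import cv2,numpy as np
from plant import bot
for n,(x,y,w,h) in dict(top=(180,110,135,101),scene=(195,160,200,150)).items():
    im=bot.capture(n)[:,:,::-1]
    cv2.imwrite(f"pics/{n}1.png",cv2.resize(im[y:y+h,x:x+w],(800,600),interpolation=cv2.INTER_CUBIC))
```

```text
(no output)
```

View pics/top1.png

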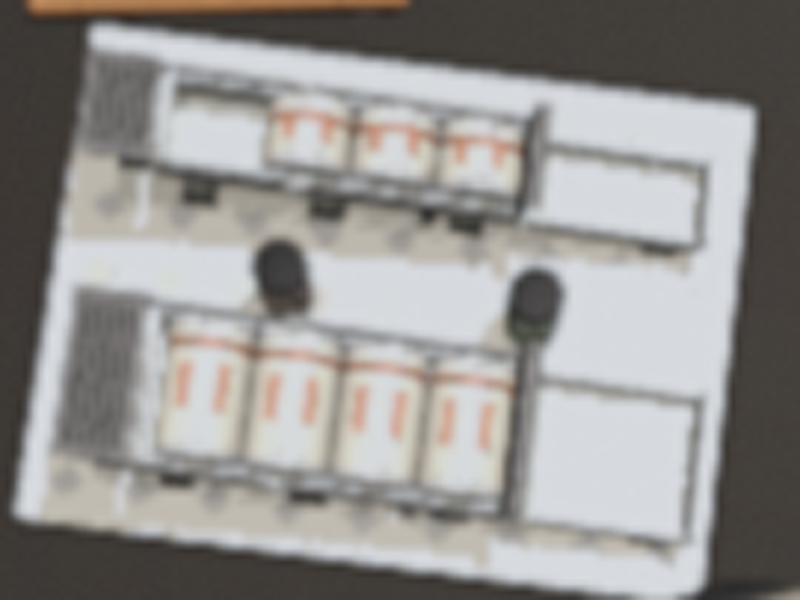

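View pics/scene1.png

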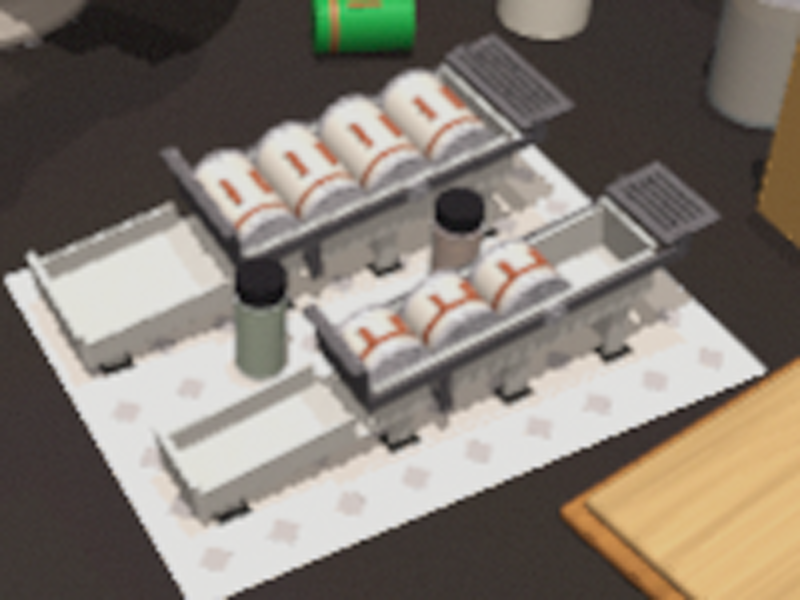

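The paddle plate in the top crop has corners (75,290), (155,298), (132,460) and (58,452), centre about (105,375). The top edge of the gate has its middle at about (521,430). In the scene crop the paddle centre is about (508,80). The herb and spice jars stand between the dispensers, away from the paddle.

```bash
cat > h.py <<'E'
import cv2,numpy as np
from plant import bot
def ray(n,u,v):
    m=bot.camera_model(n);p=cv2.undistortPoints(np.array([[[u,v]]],float),m["camera_matrix"],np.array(m["dist"])).ravel()
    R=np.array(m["R"]);return -R.T@np.array(m["t"]),R.T@np.array([*p,1])
def atz(n,u,v,z):
    c,d=ray(n,u,v);return c+d*(z-c[2])/d[2]
E
python3 - <<'E'
from h import *
T=lambda u,v:(180+(u+.5)*135/800-.5,110+(v+.5)*101/600-.5)
S=lambda u,v:(195+(u+.5)/4-.5,160+(v+.5)/4-.5)
for c in [(105,375),(75,290),(155,298),(132,460),(58,452)]:print("top pad",atz("top",*T(*c),109).round(1))
for c in [(508,80),(490,36),(575,102),(525,122),(440,65)]:print("sc pad",atz("scene",*S(*c),109).round(1))
a=atz("top",*T(105,375),109);g=atz("top",*T(521,430),99);print("gate",g,"len",np.hypot(*(a-g)[:2]),"yaw",np.arctan2(*(a-g)[1::-1]))
for c in [(688,540),(700,398)]:print("tray",atz("top",*T(*c),60).round(1))
for c in [(88,22),(757,105),(705,595),(12,518)]:print("liner",atz("top",*T(*c),3).round(1))
E
```

```text
top pad [507.  182.2 109. ]
top pad [559.6 199.9 109. ]
top pad [553.5 151.9 109. ]
top pad [455.  166.4 109. ]
top pad [461.  210.3 109. ]
sc pad [510.1 184.5 109. ]
sc pad [458.1 213.5 109. ]
sc pad [559.6 205.5 109. ]
sc pad [556.2 158.7 109. ]
sc pad [465.3 156.  109. ]
gate [468.97856053 -66.20304755  99.        ] len 251.26723423992487 yaw 1.4189133832155174
tray [ 405.1 -168.4   60. ]
tray [ 493.6 -179.8   60. ]
liner [768.8 207.    3. ]
liner [ 700.6 -233.3    3. ]
liner [ 377.5 -184.4    3. ]
liner [438.7 256.8   3. ]
```

Emit:
carry_out([
  {"tx":17,"ty":41,"rz":0.06},
  {"tx":17,"ty":41,"rz":0.06},
  {"tx":17,"ty":41,"rz":0.06},
  {"tx":17,"ty":41,"rz":0.06},
  {"tx":17,"ty":41,"rz":0.06},
  {"tx":17,"ty":41,"rz":0.06},
  {"tx":17,"ty":41,"rz":0.06},
  {"tx":17,"ty":41,"rz":0.06},
], gripper=1)

```text
invalid input at $.plan[0]: expected keys tx, ty, tz, rx, ry, rz
```

Emit:
carry_out([
  {"tx":17,"ty":41,"rz":0.06},
  {"tx":17,"ty":41,"rz":0.06},
  {"tx":17,"ty":41,"rz":0.06},
  {"tx":17,"ty":41,"rz":0.06},
  {"tx":17,"ty":41,"rz":0.06},
  {"tx":17,"ty":41,"rz":0.06},
  {"tx":17,"ty":40,"rz":0.06},
  {"tx":16,"ty":37,"rz":0.06},
  {"tx":0},
  {"tx":0},
])

```text
invalid input at $.plan[0]: expected keys tx, ty, tz, rx, ry, rz
```

Run:
```python
from h import *
o=bot.get_obs();print({k:o[k] for k in("time","tool_pos","tcp_rot","contact_force","grip_width")})
m=bot.camera_model("wrist")
p,_=cv2.projectPoints(np.array([[508.,183,109]]),cv2.Rodrigues(np.array(m["R"]))[0],np.array(m["t"]),m["camera_matrix"],np.array(m["dist"]));print(p*1.5625)
im=bot.capture("wrist")[:,:,::-1]
cv2.imwrite("pics/w1.png",cv2.resize(im,(800,600)))
```

```text
{'time': 0.2, 'tool_pos': array([ 237.1230115 , -468.15414301,  226.33185429]), 'tcp_rot': array([-3.14073905e+00, -1.05503674e-04,  4.68739746e-01]), 'contact_force': array([-0.69753264, -0.49478343, -0.18534728]), 'grip_width': 92.22266482730774}
[[[539.30986587 466.21990156]]]
```

View pics/w1.png

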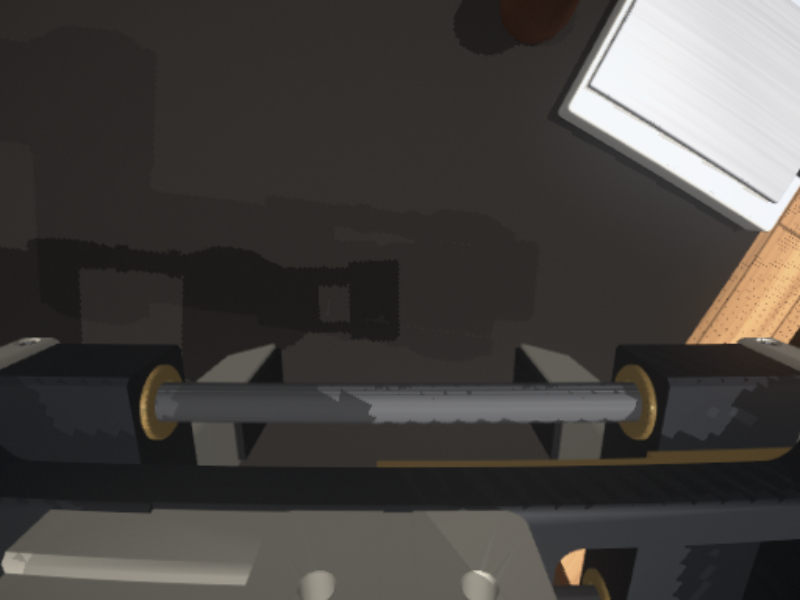

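The moves were refused because every row needs all six keys. The wrist picture only shows the start pose: open fingers and bare worktop. I'll send the moves again with full rows.

Emit:
carry_out([
  {"tx":17,"ty":41,"tz":0,"rx":0,"ry":0,"rz":0.06},
  {"tx":17,"ty":41,"tz":0,"rx":0,"ry":0,"rz":0.06},
  {"tx":17,"ty":41,"tz":0,"rx":0,"ry":0,"rz":0.06},
  {"tx":17,"ty":41,"tz":0,"rx":0,"ry":0,"rz":0.06},
  {"tx":17,"ty":41,"tz":0,"rx":0,"ry":0,"rz":0.06},
  {"tx":17,"ty":41,"tz":0,"rx":0,"ry":0,"rz":0.06},
  {"tx":17,"ty":41,"tz":0,"rx":0,"ry":0,"rz":0.06},
  {"tx":17,"ty":41,"tz":0,"rx":0,"ry":0,"rz":0.06},
], gripper=1)

```text
time: 1.05
tool_pos: [373.6, -138.7, 226.9]
tcp_rot: [3.141, -0.0, 0.951]
contact_force: [0.7, -1.0, -0.3]
grip_width: 32.7
finger_force: 0.0
```

Emit:
carry_out([
  {"tx":17,"ty":41,"tz":0,"rx":0,"ry":0,"rz":0.06},
  {"tx":17,"ty":41,"tz":0,"rx":0,"ry":0,"rz":0.06},
  {"tx":17,"ty":41,"tz":0,"rx":0,"ry":0,"rz":0.06},
  {"tx":17,"ty":41,"tz":0,"rx":0,"ry":0,"rz":0.06},
  {"tx":17,"ty":41,"tz":0,"rx":0,"ry":0,"rz":0.06},
  {"tx":17,"ty":41,"tz":0,"rx":0,"ry":0,"rz":0.06},
  {"tx":17,"ty":40,"tz":0,"rx":0,"ry":0,"rz":0.06},
  {"tx":16,"ty":37,"tz":0,"rx":0,"ry":0,"rz":0.06},
  {"tx":0,"ty":0,"tz":0,"rx":0,"ry":0,"rz":0},
  {"tx":0,"ty":0,"tz":0,"rx":0,"ry":0,"rz":0},
])

```text
time: 2.05
tool_pos: [507.9, 183.2, 226.1]
tcp_rot: [-3.141, 0.001, 1.43]
contact_force: [-0.5, 0.2, 0.7]
grip_width: 0.6
finger_force: 0.0
```

Run:
```python
from h import *
o=bot.get_obs();print({k:o[k] for k in("time","tool_pos","tcp_rot","contact_force","grip_width")})
m=bot.camera_model("wrist")
p,_=cv2.projectPoints(np.array([[508.,183,109],o["tool_pos"]]),cv2.Rodrigues(np.array(m["R"]))[0],np.array(m["t"]),m["camera_matrix"],np.array(m["dist"]));print(p*1.5625)
im=bot.capture("wrist")[:,:,::-1]
cv2.imwrite("pics/w2.png",cv2.resize(im,(800,600)))
```

```text
{'time': 2.05, 'tool_pos': array([507.91290983, 183.15654209, 226.13522708]), 'tcp_rot': array([-3.14057503e+00,  7.57328430e-04,  1.43016644e+00]), 'contact_force': array([-0.46697252,  0.19338733,  0.65750292]), 'grip_width': 0.5948650443500262}
[[[395.59589893 298.09464905]]

 [[393.45136274 367.8919016 ]]]
```

View pics/w2.png

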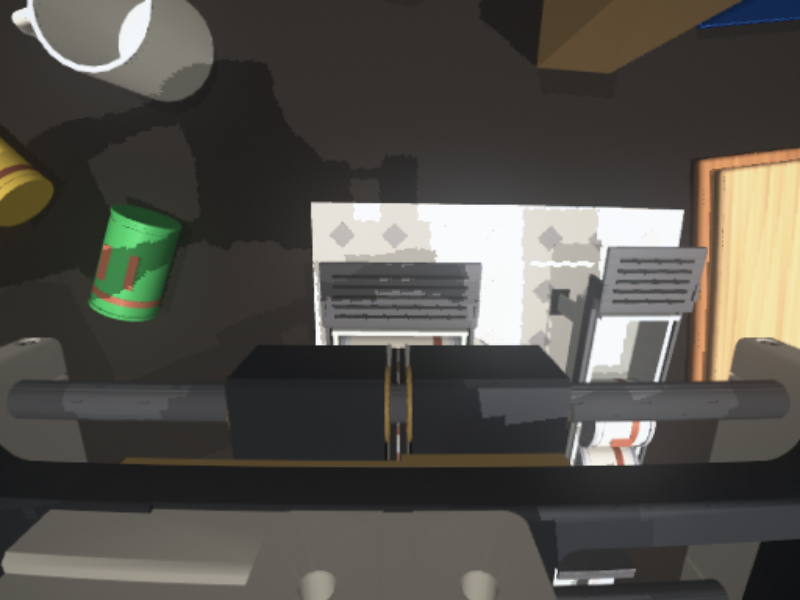

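The plate's centre shows at about (399,297) and my estimate projects to (396,298), so the tool is within 2 mm of it. Nothing stands near the descent, so I go down and press.

Emit:
carry_out([
  {"tx":0,"ty":0,"tz":-40,"rx":0,"ry":0,"rz":0},
  {"tx":0,"ty":0,"tz":-40,"rx":0,"ry":0,"rz":0},
  {"tx":0,"ty":0,"tz":-20,"rx":0,"ry":0,"rz":0},
  {"tx":0,"ty":0,"tz":-10,"rx":0,"ry":0,"rz":0},
  {"tx":0,"ty":0,"tz":-10,"rx":0,"ry":0,"rz":0},
  {"tx":0,"ty":0,"tz":-10,"rx":0,"ry":0,"rz":0},
  {"tx":0,"ty":0,"tz":-8,"rx":0,"ry":0,"rz":0},
  {"tx":0,"ty":0,"tz":-7,"rx":0,"ry":0,"rz":0},
  {"tx":0,"ty":0,"tz":0,"rx":0,"ry":0,"rz":0},
])

```text
time: 3.0
tool_pos: [509.4, 183.6, 82.4]
tcp_rot: [3.138, -0.002, 1.429]
contact_force: [-0.5, 5.0, 7.2]
grip_width: 0.3
finger_force: 3.8
```

Emit:
carry_out([
  {"tx":0,"ty":0,"tz":-2,"rx":0,"ry":0,"rz":0},
  {"tx":0,"ty":0,"tz":-2,"rx":0,"ry":0,"rz":0},
  {"tx":0,"ty":0,"tz":0,"rx":0,"ry":0,"rz":0},
])

```text
time: 3.3
tool_pos: [509.4, 183.6, 79.2]
tcp_rot: [3.138, -0.002, 1.429]
contact_force: [-1.8, 4.1, 7.9]
grip_width: 0.6
finger_force: 3.9
```

Emit:
carry_out([
  {"tx":0,"ty":0,"tz":-2,"rx":0,"ry":0,"rz":0},
  {"tx":0,"ty":0,"tz":-1,"rx":0,"ry":0,"rz":0},
  {"tx":0,"ty":0,"tz":0,"rx":0,"ry":0,"rz":0},
  {"tx":0,"ty":0,"tz":0,"rx":0,"ry":0,"rz":0},
  {"tx":0,"ty":0,"tz":0,"rx":0,"ry":0,"rz":0},
  {"tx":0,"ty":0,"tz":0,"rx":0,"ry":0,"rz":0},
  {"tx":0,"ty":0,"tz":0,"rx":0,"ry":0,"rz":0},
  {"tx":0,"ty":0,"tz":0,"rx":0,"ry":0,"rz":0},
  {"tx":0,"ty":0,"tz":0,"rx":0,"ry":0,"rz":0},
])

```text
time: 4.2
tool_pos: [509.6, 183.6, 78.5]
tcp_rot: [3.137, -0.003, 1.429]
contact_force: [-7.3, 2.5, 25.4]
grip_width: 0.5
finger_force: 12.9
```

Run:
```python
from h import *
im=bot.capture("scene")[:,:,::-1]
cv2.imwrite("pics/s2.png",cv2.resize(im[160:310,195:395],(800,600),interpolation=cv2.INTER_CUBIC))
```

```text
(no output)
```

View pics/s2.png

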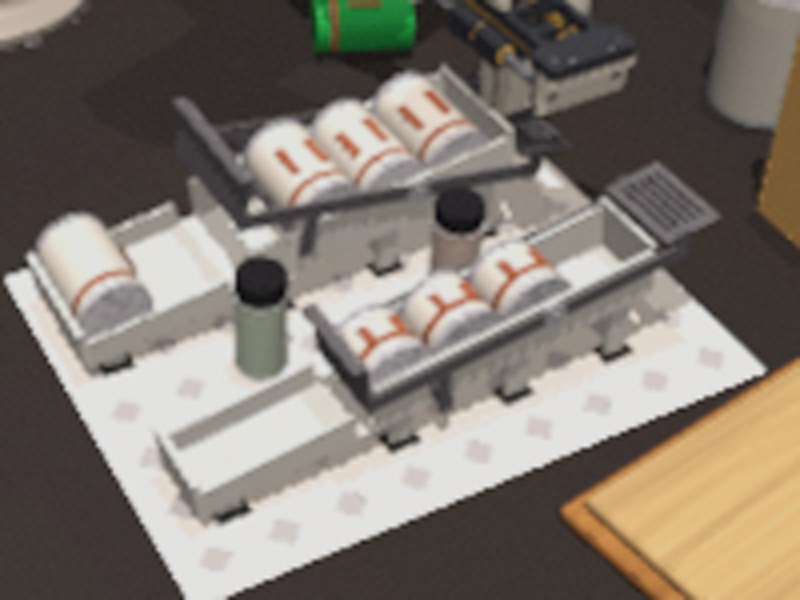

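The force shows the hard stop was reached. Tin 1 lies in the tray at its far lip (95,275), and tins 2 to 4 are held back by the catch bar. Now I release the paddle and wait.

Emit:
carry_out([
  {"tx":0,"ty":0,"tz":6,"rx":0,"ry":0,"rz":0},
  {"tx":0,"ty":0,"tz":8,"rx":0,"ry":0,"rz":0},
  {"tx":0,"ty":0,"tz":8,"rx":0,"ry":0,"rz":0},
  {"tx":0,"ty":0,"tz":8,"rx":0,"ry":0,"rz":0},
  {"tx":0,"ty":0,"tz":8,"rx":0,"ry":0,"rz":0},
  {"tx":0,"ty":0,"tz":8,"rx":0,"ry":0,"rz":0},
  {"tx":0,"ty":0,"tz":10,"rx":0,"ry":0,"rz":0},
  {"tx":0,"ty":0,"tz":0,"rx":0,"ry":0,"rz":0},
])

```text
time: 5.05
tool_pos: [508.9, 182.9, 132.0]
tcp_rot: [3.139, -0.001, 1.429]
contact_force: [1.2, 0.2, 0.4]
grip_width: 0.5
finger_force: 0.0
```

Emit:
carry_out([
  {"tx":0,"ty":0,"tz":0,"rx":0,"ry":0,"rz":0},
  {"tx":0,"ty":0,"tz":0,"rx":0,"ry":0,"rz":0},
  {"tx":0,"ty":0,"tz":0,"rx":0,"ry":0,"rz":0},
  {"tx":0,"ty":0,"tz":0,"rx":0,"ry":0,"rz":0},
  {"tx":0,"ty":0,"tz":0,"rx":0,"ry":0,"rz":0},
  {"tx":0,"ty":0,"tz":0,"rx":0,"ry":0,"rz":0},
  {"tx":0,"ty":0,"tz":0,"rx":0,"ry":0,"rz":0},
  {"tx":0,"ty":0,"tz":0,"rx":0,"ry":0,"rz":0},
  {"tx":0,"ty":0,"tz":0,"rx":0,"ry":0,"rz":0},
  {"tx":0,"ty":0,"tz":0,"rx":0,"ry":0,"rz":0},
  {"tx":0,"ty":0,"tz":0,"rx":0,"ry":0,"rz":0},
  {"tx":0,"ty":0,"tz":0,"rx":0,"ry":0,"rz":0},
])

```text
time: 6.25
tool_pos: [508.2, 182.6, 130.8]
tcp_rot: [3.141, 0.0, 1.429]
contact_force: [0.3, 0.6, -0.4]
grip_width: 0.4
finger_force: 0.0
```

Run:
```python
from h import *
im=bot.capture("scene")[:,:,::-1]
cv2.imwrite("pics/s3.png",cv2.resize(im[160:310,195:395],(800,600),interpolation=cv2.INTER_CUBIC))
```

```text
(no output)
```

View pics/s3.png

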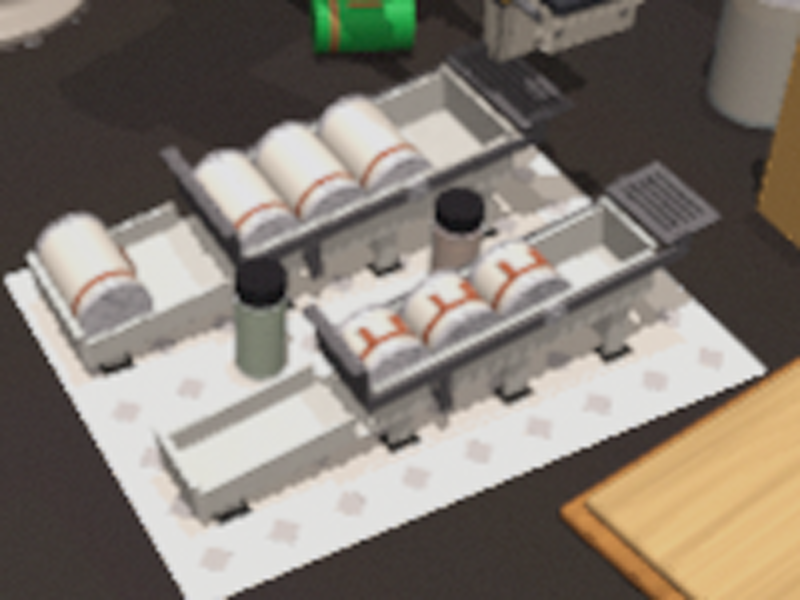

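The paddle and gate are back at rest. Tin 2 lies against the gate at (235,200), and tins 3 and 4 are behind it. Second press.

Emit:
carry_out([
  {"tx":0,"ty":0,"tz":-14,"rx":0,"ry":0,"rz":0},
  {"tx":0,"ty":0,"tz":-10,"rx":0,"ry":0,"rz":0},
  {"tx":0,"ty":0,"tz":-10,"rx":0,"ry":0,"rz":0},
  {"tx":0,"ty":0,"tz":-8,"rx":0,"ry":0,"rz":0},
  {"tx":0,"ty":0,"tz":-7,"rx":0,"ry":0,"rz":0},
  {"tx":0,"ty":0,"tz":-4,"rx":0,"ry":0,"rz":0},
  {"tx":0,"ty":0,"tz":-3,"rx":0,"ry":0,"rz":0},
  {"tx":0,"ty":0,"tz":0,"rx":0,"ry":0,"rz":0},
  {"tx":0,"ty":0,"tz":0,"rx":0,"ry":0,"rz":0},
  {"tx":0,"ty":0,"tz":0,"rx":0,"ry":0,"rz":0},
])

```text
time: 7.3
tool_pos: [509.0, 183.8, 78.4]
tcp_rot: [3.138, -0.002, 1.429]
contact_force: [-8.5, 3.7, 32.0]
grip_width: 0.5
finger_force: 15.9
```

Emit:
carry_out([
  {"tx":0,"ty":0,"tz":0,"rx":0,"ry":0,"rz":0},
  {"tx":0,"ty":0,"tz":0,"rx":0,"ry":0,"rz":0},
  {"tx":0,"ty":0,"tz":0,"rx":0,"ry":0,"rz":0},
  {"tx":0,"ty":0,"tz":0,"rx":0,"ry":0,"rz":0},
  {"tx":0,"ty":0,"tz":0,"rx":0,"ry":0,"rz":0},
  {"tx":0,"ty":0,"tz":0,"rx":0,"ry":0,"rz":0},
  {"tx":0,"ty":0,"tz":0,"rx":0,"ry":0,"rz":0},
  {"tx":0,"ty":0,"tz":0,"rx":0,"ry":0,"rz":0},
  {"tx":0,"ty":0,"tz":0,"rx":0,"ry":0,"rz":0},
  {"tx":0,"ty":0,"tz":0,"rx":0,"ry":0,"rz":0},
])

```text
time: 8.3
tool_pos: [509.0, 183.8, 78.4]
tcp_rot: [3.138, -0.002, 1.429]
contact_force: [-8.3, 3.5, 32.2]
grip_width: 0.5
finger_force: 15.9
```

Run:
```python
from h import *
im=bot.capture("scene")[:,:,::-1]
cv2.imwrite("pics/s4.png",cv2.resize(im[160:310,195:395],(800,600),interpolation=cv2.INTER_CUBIC))
```

```text
(no output)
```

View pics/s4.png

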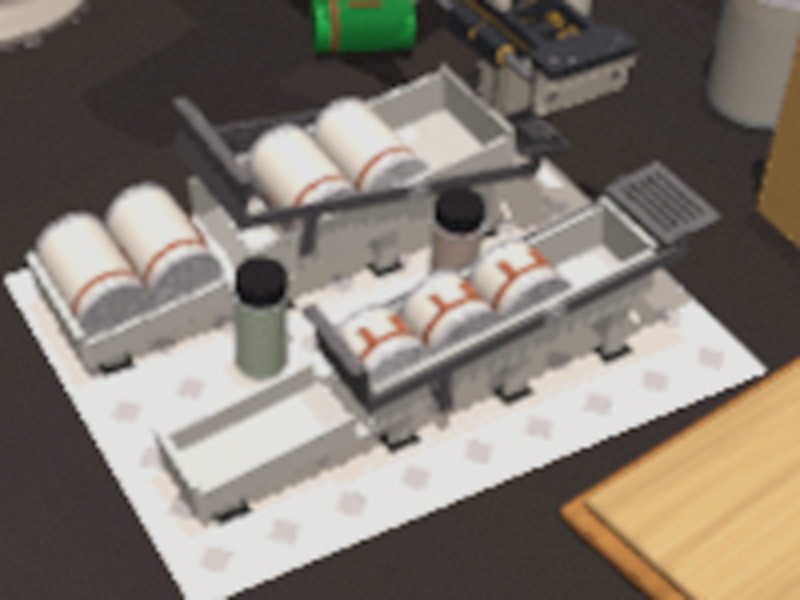

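Both tins lie in the tray at (90,270) and (165,240), and tins 3 and 4 are held back. Release and rise clear.

Emit:
carry_out([
  {"tx":0,"ty":0,"tz":6,"rx":0,"ry":0,"rz":0},
  {"tx":0,"ty":0,"tz":8,"rx":0,"ry":0,"rz":0},
  {"tx":0,"ty":0,"tz":8,"rx":0,"ry":0,"rz":0},
  {"tx":0,"ty":0,"tz":8,"rx":0,"ry":0,"rz":0},
  {"tx":0,"ty":0,"tz":8,"rx":0,"ry":0,"rz":0},
  {"tx":0,"ty":0,"tz":8,"rx":0,"ry":0,"rz":0},
  {"tx":0,"ty":0,"tz":20,"rx":0,"ry":0,"rz":0},
  {"tx":0,"ty":0,"tz":30,"rx":0,"ry":0,"rz":0},
])

```text
time: 9.15
tool_pos: [506.8, 182.5, 169.8]
tcp_rot: [-3.137, 0.001, 1.429]
contact_force: [-0.9, 0.2, 1.0]
grip_width: 0.1
finger_force: 0.0
```

Emit:
carry_out([
  {"tx":0,"ty":0,"tz":30,"rx":0,"ry":0,"rz":0},
  {"tx":0,"ty":0,"tz":0,"rx":0,"ry":0,"rz":0},
  {"tx":0,"ty":0,"tz":0,"rx":0,"ry":0,"rz":0},
  {"tx":0,"ty":0,"tz":0,"rx":0,"ry":0,"rz":0},
  {"tx":0,"ty":0,"tz":0,"rx":0,"ry":0,"rz":0},
  {"tx":0,"ty":0,"tz":0,"rx":0,"ry":0,"rz":0},
  {"tx":0,"ty":0,"tz":0,"rx":0,"ry":0,"rz":0},
  {"tx":0,"ty":0,"tz":0,"rx":0,"ry":0,"rz":0},
  {"tx":0,"ty":0,"tz":0,"rx":0,"ry":0,"rz":0},
  {"tx":0,"ty":0,"tz":0,"rx":0,"ry":0,"rz":0},
  {"tx":0,"ty":0,"tz":0,"rx":0,"ry":0,"rz":0},
  {"tx":0,"ty":0,"tz":0,"rx":0,"ry":0,"rz":0},
])

```text
time: 10.35
tool_pos: [508.2, 182.6, 200.8]
tcp_rot: [3.141, -0.0, 1.429]
contact_force: [0.5, 0.0, -0.2]
grip_width: 0.4
finger_force: 0.0
```

Emit:
carry_out([
  {"tx":0,"ty":0,"tz":0,"rx":0,"ry":0,"rz":0},
  {"tx":0,"ty":0,"tz":0,"rx":0,"ry":0,"rz":0},
  {"tx":0,"ty":0,"tz":0,"rx":0,"ry":0,"rz":0},
  {"tx":0,"ty":0,"tz":0,"rx":0,"ry":0,"rz":0},
  {"tx":0,"ty":0,"tz":0,"rx":0,"ry":0,"rz":0},
  {"tx":0,"ty":0,"tz":0,"rx":0,"ry":0,"rz":0},
  {"tx":0,"ty":0,"tz":0,"rx":0,"ry":0,"rz":0},
  {"tx":0,"ty":0,"tz":0,"rx":0,"ry":0,"rz":0},
])

```text
time: 11.15
tool_pos: [508.2, 182.6, 200.7]
tcp_rot: [3.141, 0.0, 1.429]
contact_force: [-0.2, -0.7, -0.2]
grip_width: 0.5
finger_force: 0.0
```

Run:
```python
from h import *
im=bot.capture("scene")[:,:,::-1]
cv2.imwrite("pics/s5.png",cv2.resize(im[160:310,195:395],(800,600),interpolation=cv2.INTER_CUBIC))
```

```text
(no output)
```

View pics/s5.png

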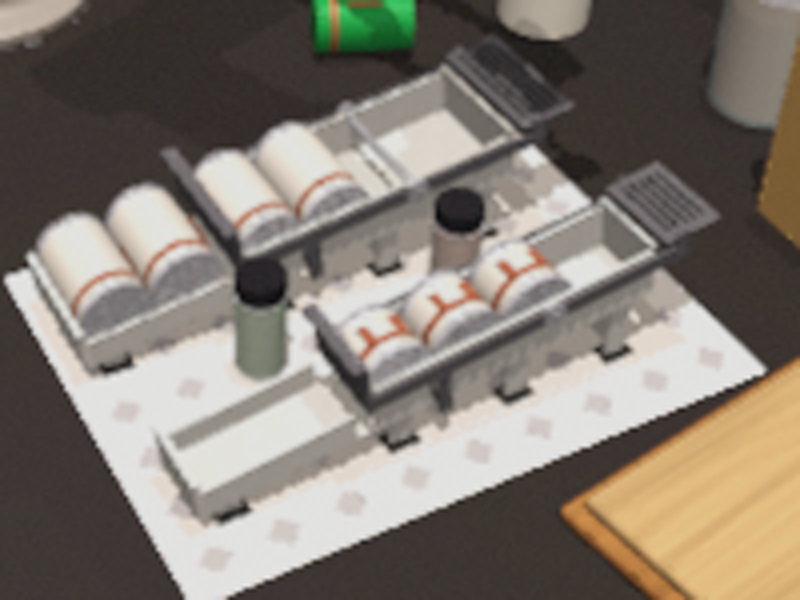

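The picture shows what was asked for: two tins in the tray, tin 3 at the shut gate at (235,200), tin 4 behind it, and the paddle up.

```bash
python3 -c "
from plant import bot
print(bot.close_job())"
```

```text
the job is handed in; nothing more can be done
None
```

Job handed in, no verdict shown: in the last picture two long tins lie in the tray, the third waits behind the shut gate with the paddle up, and the narrow dispenser and the jars in view stand as before.

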